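# Make up two sampling kits at the lab bench

### The arm

A 6-joint arm with a two-finger parallel gripper is mounted at the origin on the work surface. World frame = base frame: x ahead of the robot, y to its left, z up, the work surface at z = 0. Lengths are in m, angles in rad, forces in N, time in s.
With the tool pointing down it reaches from about 0.325 to 0.775 m from the base axis. Payload 5.5 kg.
Tool frame: the origin (TCP) lies at the centre of the arm's flange, where the gripper is bolted on; the fingertips stand 182 mm ahead of it and the grasp point (between the pads) lies 163 mm ahead of it; z points along the fingers, y is the line along which they close (so a half turn about z gives the same grasp; the last joint's range is limited). The gripper opens to 88 mm and grips with 3 to 60 N. Pads are 20 mm wide; open, the fingers measure 115 mm over their backs; the gripper's body (75 mm by 178 mm) begins 61 mm behind the grasp point.
Start: joints at [1.264, 0.091, 1.231, -0, 1.82, -0.057], TCP at [0.148, 0.581, 0.405] pointing down, gripper open.
Joint ranges: [-2.87, 2.87], [-0.86, 2.18], [0.17, 2.46], [-1.51, 4.65], [0.06, 2.69], [-2.65, 2.65]. Speed limits (rad/s): [2.57, 2.57, 3.01, 3.14, 3.14, 3.14].

### API

Orientations are given as a unit quaternion [w, x, y, z].
In Python, from bench import manip, gripper_open, close, eyes, order, finder gives the robot as it stands. Calls block until the motion is done:
- manip.move_to(position, orientation): joint-space move of the TCP to a pose.
- manip.move_l(position, speed=0.15, orientation=None): straight line of the TCP; orientation=None keeps the orientation; speed is the mean speed in m/s.
- manip.movej(angles): joint-space move.
- gripper_open() and close(): open the fingers fully, or close them until they stop; the grip force is fixed at half the most.
- manip.hold(seconds).
- manip.inverse_kinematics(position, orientation): joint angles nearest the present ones, or None.
- manip.state(): the state.
- eyes.get_image(name): name is "scene" or "top" or "wrist"; returns a dict with "frame" (480x640x3 uint8, blue, green, red), "depth" (480x640 float32, m along the optical axis (not along the pixel's ray), 0 where there is no reading), "camera_matrix" (3x3 intrinsics, pixels), "k1" (the pictures are not rectified: a ray, as slopes to the right and down, at radius r is drawn at 1 + k1 r^2 times it, then the intrinsics apply), "view" (4x4, takes a point from world to camera coordinates). Camera axes: x right, y up, looking along -z (the intrinsics and any distortion apply to the point x, -y, -z); pixel columns grow to the right and rows downward; lengths in m; the calibration is good to about 2 mm. A picture is of the moment at which its call begins.
A pose or a line that the arm cannot do raises manip.IKError and nothing moves.
- order.job_done(): hands the job in; it is judged then, once.
Trained networks look in a picture, given as the dict that the camera call returned (one of the last four; its "shot" number tells which), for a name from the list of things; names that differ only in an ending like _2 or _b are one class to them, and where a whole thing is asked for, a point or a joint stands for the part that bears it (a point fixed in the world has none). Each returns a list of dicts, best first, with "conf" (0 to 1); they miss things now and then, are a little off and sometimes report something else, mostly with a low value. They report only what shows in the picture. A call takes as long as a camera call.
- finder.regions_of(target, picture): "mask" (480x640 bool, what is visible of it) and "bbox" ([left, top, right, bottom] in pixels, round what is visible of it).
The state is a dict: "time": time; "joint_pos": joint angles; "dq": joint speeds; "joint_torque": joint torques, N m; "ee_pos": TCP position; "ee_rot": TCP orientation; "ft_force": force on the tool from outside, world axes, zero at the start; "moment": the same for the moment, N m; "finger_gap": finger opening in m; "finger_force": force on a finger pad.
Only numpy, scipy, OpenCV 4.12 (cv2) and the standard library are available. Lean on these libraries where they do the work, as an engineer would, in place of code of your own. Each camera call takes 0.05 s, during which the arm holds its last target. There are 200 camera calls.

### The job

Make up two sampling kits from the stock standing on the lab bench. In the long tray put the tall round bottle in the middle compartment, with the short jar and the dropper bottle in the compartments either side of it (either way round); in the short tray put the square bottle in one compartment and the slim tube in the other. Everything must stand upright on the floor of its compartment, let go and still, and the beaker and the timer must be left standing where they are.

Things in the scene. Friction and masses are not known exactly. Their poses are not given: they have to be found in the camera images.
- tall_bottle: Tall round bottle, 90 mm high. The body is white plastic, the top blue. Body 44 mm in diameter, straight-sided up to 62 mm, then a sloping shoulder to 71 mm and a 28 mm diameter screw cap from 71 to 90 mm. 60 to 130 g. Origin at the centre of its underside, z up along its axis. Loose, stands upright on the bench at the start.
- jar: Short round jar, 52 mm high. The body is white plastic, the top blue. Body 45 mm in diameter up to 36 mm, then a wide flat lid of 48 mm diameter from 36 to 52 mm, which can be gripped. 50 to 100 g. Origin at the centre of its underside, z up along its axis. Loose, stands upright on the bench at the start.
- dropper: Dropper bottle, 82 mm high. The body is white plastic, the top blue. Round body 36 mm in diameter, straight-sided up to 54 mm, then a pointed cone cap, 20 mm across at its foot and 7 mm at its tip. 35 to 70 g. Origin at the centre of its underside, z up along its axis. Loose, stands upright on the bench at the start.
- square_bottle: Square bottle, 74 mm high. The body is white plastic, the top blue. Body 42 x 42 mm in plan (sides along its x and y axes), straight-sided up to 58 mm, then a 30 mm diameter screw cap to 74 mm. 55 to 115 g. Origin at the centre of its underside, z up along its axis. Loose, stands upright on the bench at the start.
- tube: Slim flat-bottomed tube, 92 mm high. The body is white plastic, the top blue. Body 28 mm in diameter up to 74 mm, then a cap of 33 mm diameter from 74 to 92 mm. 35 to 70 g. Origin at the centre of its underside, z up along its axis. Loose, stands upright on the bench at the start.
- long_tray: The long tray, three compartments. Grey plastic kit tray, fixed to the bench. 226 mm long (its y axis) x 78 mm wide (x axis) x 18 mm high, open on top; walls and dividers 4 mm thick and all 18 mm high. Inside, one row along y of 70 x 70 mm compartments, their centres at y = -74, 0 and +74 mm. Origin at the centre of the tray's underside; the compartment floor is 4 mm above it.
- short_tray: The short tray, two compartments. Grey plastic kit tray, fixed to the bench. 152 mm long (its y axis) x 78 mm wide (x axis) x 18 mm high, open on top; walls and dividers 4 mm thick and all 18 mm high. Inside, one row along y of 70 x 70 mm compartments, their centres at y = -37 and +37 mm. Origin at the centre of the tray's underside; the compartment floor is 4 mm above it.
- beaker: Bystander, leave alone: open glass beaker, 72 mm across the rim, 94 mm high, loose, empty. Origin at the centre of its underside.
- timer: Bystander, leave alone: white bench timer with a dark display, 60 x 85 mm in plan (x, y), 32 mm high, loose. Origin at the centre of its underside.

How it is judged:
By the outcome, as a careful person would: the job done as asked, in the order asked, and still so for the second after the job is handed in, with the robot touching nothing.
It also fails if it takes over 141 s, if anything falls off the work surface, if the arm or the gripper's body presses on something with over 40 N, if the wrist force passes 120 N, or if a joint passes its speed limit or range.

## Working session

There is one attempt and no reset: what is moved stays moved. The work goes in short steps, each a Python script; the robot and the scene stay as the last script left them, time stands still between calls to the robot, and variables do not carry over. Pictures are saved under pics/ and viewed, at most 14 in all, crops included, and the job is handed in when it is done.

```bash
ls; mkdir -p pics; cat > h.py <<'E'
import numpy as np, cv2
from bench import manip, gripper_open, close, eyes, order, finder
NAMES=["tall_bottle","jar","dropper","square_bottle","tube","long_tray","short_tray","beaker","timer"]
def cloud(p):
    """world point for every pixel (480x640x3), nan where no depth"""
    K=np.array(p["camera_matrix"]);k1=p["k1"];d=p["depth"]
    v,u=np.mgrid[0:480,0:640].astype(np.float64)
    uv=np.stack([u.ravel(),v.ravel()],1)[:,None]
    xy=cv2.undistortPoints(uv,K,np.array([k1,0,0,0.,0])).reshape(480,640,2)
    z=np.where(d>0,d,np.nan)
    c=np.stack([xy[...,0]*z,-xy[...,1]*z,-z,np.ones_like(z)],-1)
    return (c@np.linalg.inv(np.array(p["view"])).T)[...,:3]
E
python3 - <<'E'
from h import *
print(manip.state())
for cam in ["top","scene"]:
    p=eyes.get_image(cam); cv2.imwrite(f"pics/{cam}1.png",p["frame"]); W=cloud(p)
    print(cam,p["k1"],np.linalg.inv(p["view"])[:3,3])
    for n in NAMES:
        for r in finder.regions_of(n,p)[:3]:
            P=W[r["mask"]];P=P[~np.isnan(P[:,0])]
            if len(P): print(n,round(r["conf"],2),np.round(r["bbox"]),r["mask"].sum(),"med",np.median(P,0).round(3),"lo",np.percentile(P,2,0).round(3),"hi",np.percentile(P,98,0).round(3))
E
```

```text
bench.py
pics
{'time': 0.0, 'joint_pos': array([ 1.26429836e+00,  9.18810830e-02,  1.23188623e+00, -7.10605274e-06,
        1.81980046e+00, -5.66877619e-02]), 'dq': array([-1.05816062e-03,  2.05834246e-03, -1.74490010e-03,  5.84309576e-04,
        2.31296041e-03, -3.76753022e-05]), 'joint_torque': array([ 2.48436074e-03, -4.46467566e+01, -4.06441641e+01,  6.96722022e-02,
        2.97825085e-02, -1.60863087e-04]), 'ee_pos': array([0.14834598, 0.58143427, 0.40349303]), 'ee_rot': array([-1.74961255e-04,  1.24581380e-01,  9.92208902e-01, -9.71938812e-04]), 'ft_force': array([0.17604806, 0.7329444 , 0.75282981]), 'moment': array([ 0.02031368, -0.02199182, -0.0320853 ]), 'finger_force': 0.0, 'finger_gap': 0.08786175055687828}
top -0.016946384280113982 [ 0.49735598 -0.01490477  1.19878358]
tall_bottle 0.64 [359. 183. 378. 210.] 362 med [ 0.672 -0.115  0.068] lo [ 0.657 -0.138  0.001] hi [ 0.697 -0.096  0.093]
jar 0.63 [415. 205. 438. 222.] 368 med [ 0.632 -0.247  0.051] lo [ 0.612 -0.27   0.017] hi [ 0.655 -0.227  0.055]
dropper 0.49 [304. 201. 319. 217.] 218 med [0.646 0.016 0.054] lo [0.6
[... 1000 characters left out ...]
 hi [ 0.658 -0.224  0.057]
dropper 0.97 [298. 239. 316. 278.] 535 med [0.66  0.025 0.044] lo [0.626 0.005 0.003] hi [0.67  0.036 0.08 ]
tube 0.77 [346. 257. 366. 300.] 567 med [0.672 0.146 0.066] lo [0.653 0.129 0.008] hi [0.679 0.156 0.096]
long_tray 0.62 [237. 168. 334. 220.] 2621 med [ 0.474 -0.154  0.008] lo [ 0.427 -0.264  0.002] hi [ 0.53  -0.043  0.022]
short_tray 0.72 [370. 219. 452. 271.] 2225 med [0.478 0.178 0.008] lo [0.438 0.102 0.003] hi [0.526 0.251 0.022]
beaker 0.83 [506. 260. 552. 316.] 1875 med [0.525 0.437 0.064] lo [0.472 0.404 0.006] hi [0.54  0.468 0.097]
timer 0.95 [164. 148. 206. 176.] 815 med [ 0.523 -0.426  0.03 ] lo [ 0.476 -0.478  0.003] hi [ 0.548 -0.389  0.036]
```

```bash
python3 - <<'E'
import cv2
a=cv2.imread("pics/top1.png")[160:340,80:560]; cv2.imwrite("pics/top1c.png",cv2.resize(a,None,fx=1.66,fy=1.66,interpolation=cv2.INTER_CUBIC))
E
```

```text
(no output)
```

View pics/top1c.png

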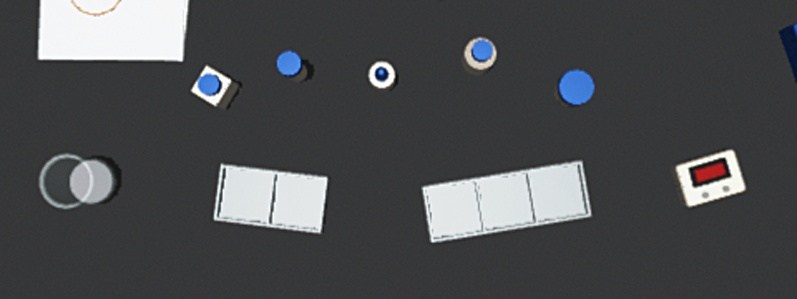

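View pics/scene1.png

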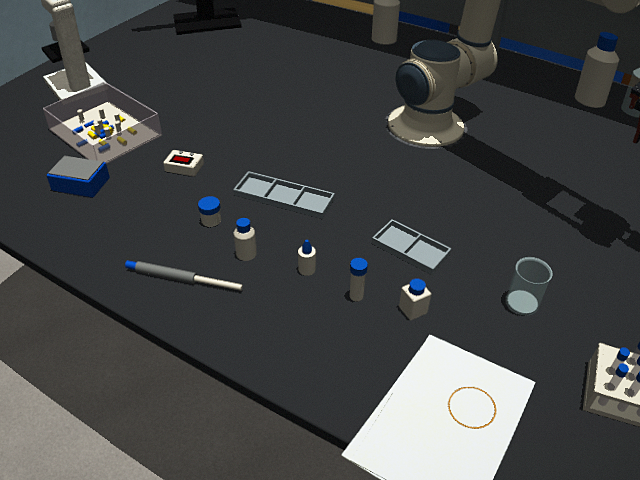

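Top view: the row from left to right is square bottle (rotated, crop 213,86), tube (290,64), dropper (381,74), tall bottle (481,53) and jar (576,88), all upright. The trays lie below at (270,198) and (507,200). The scene view agrees with this and shows the beaker at (530,285) and the timer at (183,160), both clear of the work. Next I'll fit precise poses.

```bash
cat >> h.py <<'E'
TOP=dict(tall_bottle=.090,jar=.052,dropper=.082,square_bottle=.074,tube=.092)
SH=dict(tall_bottle=(.090,.028),jar=(.052,.048),dropper=(.054,.036),square_bottle=(.074,.030),tube=(.092,.033))
def cap_fit(n,p,W,mask):
    """centre of the level top face: points within 5 mm of its height"""
    z,dia=SH[n]; m=cv2.dilate(mask.astype(np.uint8),np.ones((3,3)))>0
    P=W[m&(abs(W[...,2]-z)<.005)]
    if len(P)<6: return None
    (c,s,a)=cv2.minAreaRect((P[:,:2]*1000).astype(np.float32))
    lo,hi=np.percentile(P,3,0),np.percentile(P,97,0)
    return (P.mean(0)[:2].round(4),((lo+hi)/2)[:2].round(4),(hi-lo)[:2].round(4),np.median(P[:,2]).round(4),len(P))
E
python3 - <<'E'
from h import *
for cam in ["top","scene"]:
    p=eyes.get_image(cam);W=cloud(p)
    for n in NAMES[:7]:
        R=finder.regions_of(n,p)
        if not R: print(cam,n,"none");continue
        m=R[0]["mask"]
        if n in SH: print(cam,n,cap_fit(n,p,W,m))
        if n=="square_bottle":
            P=W[m&(W[...,2]>.05)&(W[...,2]<.066)]; print("  sq",cv2.minAreaRect((P[:,:2]*1000).astype(np.float32)))
        if "tray" in n:
            m=cv2.dilate(m.astype(np.uint8),np.ones((3,3)))>0
            for zz in (.010,.014): 
                P=W[m&(W[...,2]>zz)&(W[...,2]<.026)]; print(cam,n,len(P),cv2.minAreaRect((P[:,:2]*1000).astype(np.float32)),np.median(P[:,2]))
E
```

```text
top tall_bottle None
top jar (array([ 0.6335, -0.2493]), array([ 0.634 , -0.2496]), array([0.0409, 0.041 ]), np.float64(0.0519), 341)
top dropper (array([0.6496, 0.0168]), array([0.6504, 0.0168]), array([0.0319, 0.0304]), np.float64(0.0535), 124)
top square_bottle (array([0.6352, 0.2508]), array([0.6357, 0.2506]), array([0.0252, 0.0255]), np.float64(0.0734), 135)
  sq ((635.0809326171875, 250.60643005371094), (41.96588134765625, 41.28211212158203), 59.57185363769531)
top tube (array([0.6613, 0.1389]), array([0.6617, 0.1392]), array([0.0285, 0.0282]), np.float64(0.0916), 172)
top long_tray 626 ((476.9410400390625, -157.158447265625), (78.21759033203125, 226.6827850341797), 9.333454132080078) 0.017272416763207232
top long_tray 557 ((476.90936279296875, -156.96566772460938), (78.21759033203125, 226.2919921875), 9.333454132080078) 0.017664720919408072
top short_tray 439 ((480.6684875488281, 173.91659545898438), (152.7205352783203, 78.16400909423828), 83.04582214355469) 0.017295646223370653
top short_tray 385 ((480.6438903808594, 173.92233276367188), (152.73092651367188, 78.1242904663086)
[... 604 characters left out ...]
67156982421875)
scene tube (array([0.6644, 0.1425]), array([0.6637, 0.1422]), array([0.0294, 0.0279]), np.float64(0.0934), 204)
scene long_tray 1055 ((478.7048645019531, -154.49847412109375), (88.41313171386719, 227.72007751464844), 9.969342231750488) 0.017122880605217383
scene long_tray 775 ((478.7312927246094, -154.6488037109375), (88.41313171386719, 227.4148406982422), 9.969342231750488) 0.018397302184436026
scene short_tray 886 ((480.0775146484375, 175.59779357910156), (154.2482147216797, 86.59036254882812), 83.20196533203125) 0.017293034431628496
scene short_tray 653 ((480.2257385253906, 175.47683715820312), (154.3934326171875, 86.34089660644531), 82.87651824951172) 0.018602686308743732
```

Objects and trays measured by the same camera agree with their given sizes. The scene camera is offset by about (2, 3) mm, so I'll use the average. First the tall bottle alone.

```bash
cat >> h.py <<'E'
D=np.radians
OFF=np.array([.001,.0015])                     # half the top-scene disagreement
OBJ={k:np.array(v)+OFF for k,v in dict(tall_bottle=(.6783,-.1188),jar=(.634,-.2496),dropper=(.650,.0168),square_bottle=(.6353,.2507),tube=(.6615,.139)).items()}
TRAY=dict(L=(np.array([.4769,-.157])+OFF,9.33),S=(np.array([.4807,.1739])+OFF,-6.95))
H=dict(tall_bottle=.046,jar=.044,dropper=.041,square_bottle=.042,tube=.046)
HEAD=dict(square_bottle=59.6)
SLOT=dict(tall_bottle=("L",0),jar=("L",-.074),dropper=("L",.074),square_bottle=("S",.037),tube=("S",-.037))
def quat(th):
    f=D(th+90)/2; return np.array([0,np.cos(f),np.sin(f),0])
def slot(n):
    t,y=SLOT[n]; c,a=TRAY[t]; return c+y*np.array([-np.sin(D(a)),np.cos(D(a))]),a
def rep(s):
    st=manip.state(); print(s,"t%.1f"%st["time"],st["ee_pos"].round(4),"gap %.4f"%st["finger_gap"],"F",round(float(st["finger_force"]),1),st["ft_force"].round(1)); return st
UP=.11
def pick(n):
    x,y=OBJ[n]; q=quat(HEAD.get(n,np.degrees(np.arctan2(y,x)))); z=H[n]+.163
    manip.move_to([x,y,z+UP],q); rep(n+" above")
    manip.move_l([x,y,z],.15); rep("down"); close(); rep("closed")
    manip.move_l([x,y,z+UP],.15); return rep("lifted")
def place(n):
    (x,y),a=slot(n); z=H[n]+.163+.005
    manip.move_to([x,y,z+UP],quat(a)); rep("over slot")
    manip.move_l([x,y,z+.02],.15); manip.move_l([x,y,z],.04); manip.hold(.2); rep("low")
    gripper_open(); rep("opened"); manip.move_l([x,y,z+UP],.15); rep("clear")
E
python3 - <<'E'
from h import *
for n in H: 
    x,y=OBJ[n];s,a=slot(n);print(n,s.round(3),manip.inverse_kinematics([x,y,H[n]+.163+UP],quat(HEAD.get(n,np.degrees(np.arctan2(y,x))))),manip.inverse_kinematics([*s,H[n]+.168],quat(a)) is not None)
pick("tall_bottle")
p=eyes.get_image("wrist");cv2.imwrite("pics/w1.png",p["frame"])
E
```

```text
tall_bottle [ 0.478 -0.156] [-2.20333161e-01  3.33956121e-01  1.10540877e+00 -4.44089210e-16
  1.70222776e+00 -4.93416175e-02] True
jar [ 0.49  -0.229] [-4.22363620e-01  3.12961390e-01  1.13432594e+00 -4.44089210e-16
  1.69430532e+00 -4.98925895e-02] True
dropper [ 0.466 -0.082] [-2.41272658e-02  2.29727740e-01  1.23754623e+00 -4.44089210e-16
  1.67431868e+00 -5.22304640e-02] True
square_bottle [0.486 0.212] [ 3.27664455e-01  3.20780352e-01  1.12843616e+00 -4.44089210e-16
  1.69237614e+00 -7.12551779e-01] True
tube [0.477 0.139] [ 1.58753878e-01  3.00167290e-01  1.14612855e+00 -4.44089210e-16
  1.69529681e+00 -5.02252932e-02] True
tall_bottle above t4.9 [ 0.6794 -0.1163  0.3192] gap 0.0876 F 0.0 [-0.4  0.4 -0.1]
down t5.8 [ 0.6797 -0.1173  0.2104] gap 0.0878 F 0.0 [ 1.1 -0.5 -0.4]
closed t6.5 [ 0.6793 -0.1173  0.209 ] gap 0.0436 F 30.0 [ 1.6 -1.   0.8]
lifted t7.4 [ 0.6792 -0.1173  0.3175] gap 0.0432 F 30.0 [ 0.3 -0.7 -0.9]
```

View pics/w1.png

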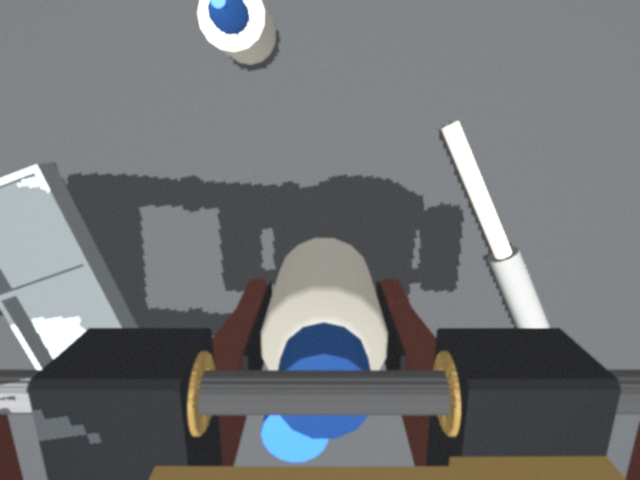

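The wrist view shows the bottle upright and centred between the pads (325,300), with a gap of 43 mm at 30 N. It's time to place it.

```bash
python3 - <<'E'
from h import *
place("tall_bottle")
pick("jar")
p=eyes.get_image("top");cv2.imwrite("pics/t2.png",cv2.resize(p["frame"][160:340,80:560],None,fx=1.66,fy=1.66))
p=eyes.get_image("scene");cv2.imwrite("pics/s2.png",cv2.resize(p["frame"][100:340,140:460],None,fx=2.4,fy=2.4))
E
```

```text
over slot t8.3 [ 0.4784 -0.1555  0.324 ] gap 0.0433 F 30.0 [-0.2 -0.3 -0.5]
low t9.9 [ 0.4779 -0.1555  0.2141] gap 0.0435 F 30.0 [ 0.3  0.1 -1.1]
opened t10.7 [ 0.4779 -0.1555  0.214 ] gap 0.0874 F 0.0 [ 0.4  0.6 -0.1]
clear t11.6 [ 0.4778 -0.1554  0.3228] gap 0.0876 F 0.0 [-0.2  0.2 -0.4]
jar above t12.4 [ 0.6346 -0.2478  0.3158] gap 0.0877 F 0.0 [-0.4  0.3  1.2]
down t13.2 [ 0.6352 -0.2481  0.2087] gap 0.0881 F 0.0 [0.6 0.2 0.4]
closed t14.0 [ 0.635  -0.2481  0.2071] gap 0.0473 F 30.0 [-0.5 -1.3  0.1]
lifted t14.8 [ 0.6349 -0.248   0.3154] gap 0.0475 F 30.0 [ 0.9  0.2 -1.3]
```

View pics/s2.png

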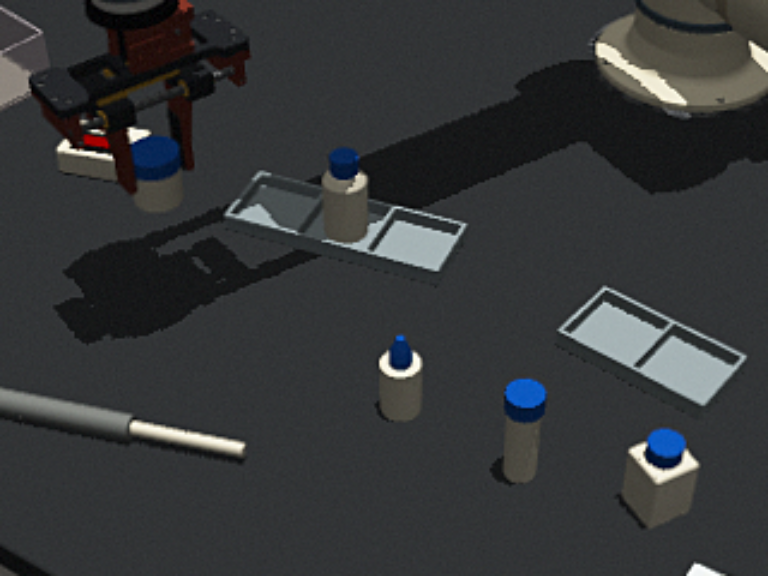

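The tall bottle stands upright in the middle compartment (345,200), and the jar is held level at (157,175). I'll carry on with the rest.

```bash
python3 - <<'E'
from h import *
place("jar")
for n in ["dropper","square_bottle"]:
    st=pick(n)
    if st["finger_gap"]<.02: print("MISS",n);break
    place(n)
else: pick("tube")
p=eyes.get_image("scene");cv2.imwrite("pics/s3.png",cv2.resize(p["frame"][100:340,140:460],None,fx=2.4,fy=2.4))
E
```

```text
over slot t15.6 [ 0.4899 -0.2286  0.3219] gap 0.0475 F 30.0 [ 1.1 -0.9 -1.6]
low t17.2 [ 0.4899 -0.2285  0.2121] gap 0.0473 F 30.0 [-0.1  0.7 -1.2]
opened t18.0 [ 0.4899 -0.2285  0.212 ] gap 0.0877 F 0.0 [0.5 0.7 0.6]
clear t18.9 [ 0.4897 -0.2284  0.3208] gap 0.0878 F 0.0 [ 0.5 -0.  -1.3]
dropper above t20.0 [0.6508 0.0173 0.3137] gap 0.0878 F 0.0 [0.8 0.3 0.3]
down t20.9 [0.6513 0.018  0.2054] gap 0.0879 F 0.0 [-0.   0.2  0.4]
closed t21.7 [0.651  0.0183 0.204 ] gap 0.0355 F 30.0 [ 0.5 -0.5  0.3]
lifted t22.6 [0.6508 0.0183 0.3125] gap 0.0356 F 30.0 [-0.3 -0.3 -0.4]
over slot t23.4 [ 0.4663 -0.0823  0.3188] gap 0.0356 F 30.0 [ 0.3 -0.2 -0.4]
low t25.1 [ 0.4659 -0.0825  0.2091] gap 0.0357 F 30.0 [-0.8 -0.6 -1.1]
opened t26.0 [ 0.4659 -0.0825  0.209 ] gap 0.0878 F 0.0 [ 0.3 -0.1  0.5]
clear t26.9 [ 0.4657 -0.0825  0.3179] gap 0.0877 F 0.0 [ 0.6 -0.4  0.4]
square_bottle above t28.3 [0.6364 0.2509 0.3154] gap 0.0877 F 0.0 [ 0.1  0.1 -0.5]
down t29.1 [0.6367 0.2521 0.2065] gap 0.0881 F 0.0 [0.1 0.7 0.7]
closed t29.9 [0.6363 0.2522 0.205 ] gap 0.0419 F 30.0 [-0.7 -0.3 -0.5]
lifted t30.8 [0.6362 0.2522 0.3135] gap 0.0416 F 30.0 [ 0.1 -1.3 -0.5]
over slot t31.9 [0.4863 0.2122 0.3195] gap 0.0418 F 30.0 [-0.  -0.5 -0.3]
low t33.5 [0.4862 0.2121 0.2102] gap 0.0420 F 30.0 [-0.6 -1.  -0.9]
opened t34.4 [0.4862 0.2121 0.21  ] gap 0.0881 F 0.0 [-0.7  0.7 -0.5]
clear t35.2 [0.486  0.2121 0.3187] gap 0.0879 F 0.0 [-0.5 -0.6 -0.1]
tube above t36.0 [0.662  0.1409 0.3179] gap 0.0880 F 0.0 [-0.2  0.2 -0. ]
down t36.9 [0.6627 0.1408 0.2106] gap 0.0879 F 0.0 [0.8 0.  0.1]
closed t37.8 [0.6625 0.1405 0.2089] gap 0.0317 F 30.0 [ 0.3 -0.8  0.5]
lifted t38.7 [0.6624 0.1405 0.3175] gap 0.0322 F 30.0 [-0.1  0.1 -1. ]
```

View pics/s3.png

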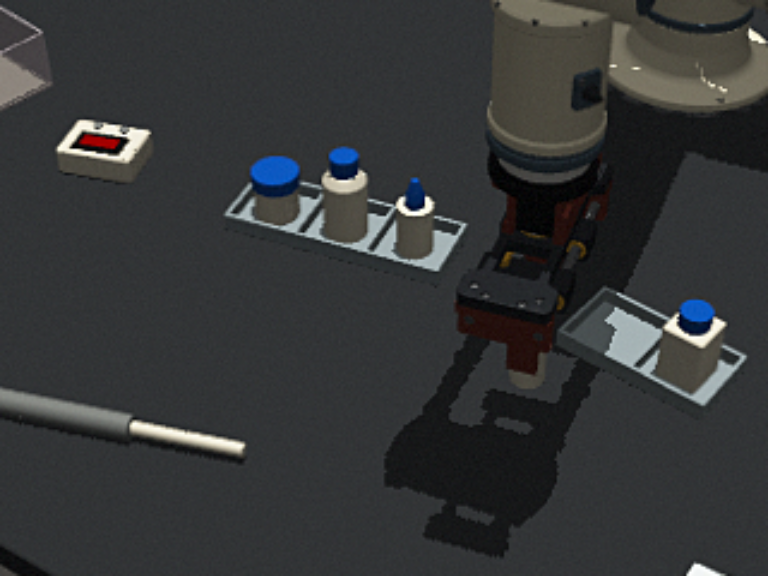

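Four are placed upright, with the jar, tall bottle and dropper at (275,190), (345,195) and (415,220), and the square bottle at (693,345). The tube's gap of 32 mm is near its cap's 33 mm rather than its body's 28, so I'll check its tilt.

```bash
python3 - <<'E'
from h import *
p=eyes.get_image("wrist");cv2.imwrite("pics/w3.png",p["frame"])
p=eyes.get_image("scene");cv2.imwrite("pics/s4.png",cv2.resize(p["frame"][200:290,310:430],None,fx=6,fy=6,interpolation=cv2.INTER_CUBIC))
E
```

```text
(no output)
```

View pics/w3.png

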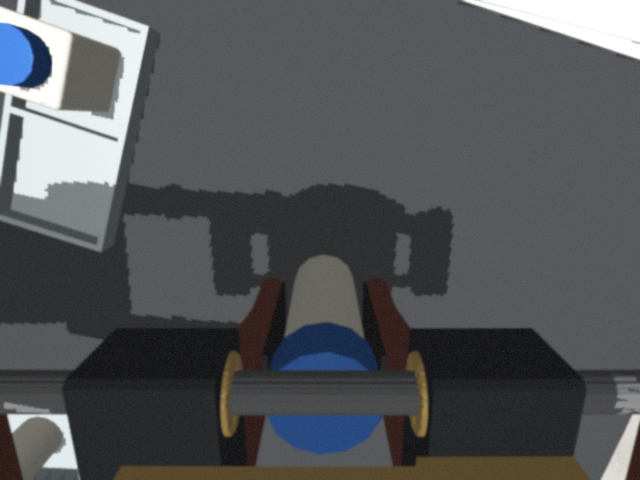

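View pics/s4.png

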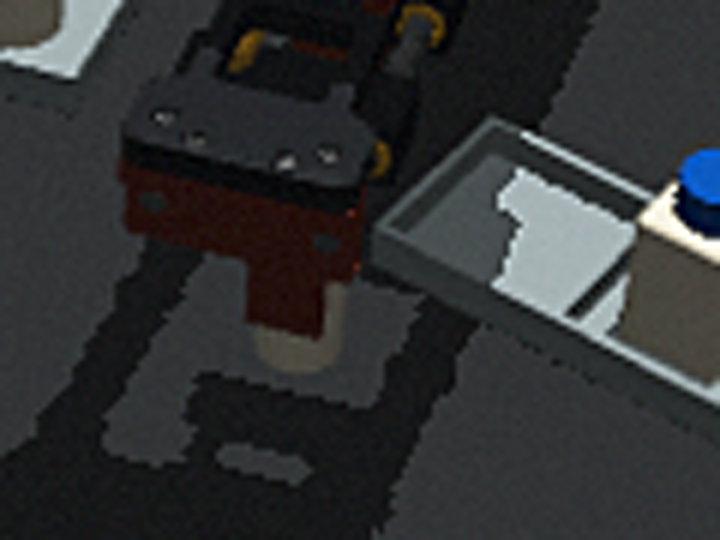

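In the wrist view the tube hangs straight and centred, held by its cap, with its base at (325,270) and cap at (325,390). In the scene crop its lower end at (295,350) looks vertical. I'll place it and then check everything.

```bash
python3 - <<'E'
from h import *
place("tube")
manip.move_to([.35,.02,.42],quat(0)); manip.hold(.5); rep("away")
for cam in ["top","scene"]:
    p=eyes.get_image(cam);W=cloud(p)
    cv2.imwrite(f"pics/{cam}5.png",cv2.resize(p["frame"][140:340,80:560] if cam=="top" else p["frame"][100:340,140:460],None,fx=1.66 if cam=="top" else 2.4,fy=1.66 if cam=="top" else 2.4))
    for n in NAMES:
        R=finder.regions_of(n,p)
        if not R: print(cam,n,"none");continue
        P=W[R[0]["mask"]];P=P[~np.isnan(P[:,0])]; hi=np.percentile(P[:,2],99)
        T=P[P[:,2]>hi-.005]
        s=""
        if n in SLOT:
            c,a=slot(n); d=T.mean(0)[:2]-OFF*(1 if cam=="scene" else -1)-c; a=D(a)
            s="top in tray frame off slot mm %s, top height should be %.3f"%(((d@np.array([[np.cos(a),-np.sin(a)],[np.sin(a),np.cos(a)]]))*1000).round(1),TOP[n]+.004)
        print(cam,n,round(R[0]["conf"],2),"med",np.median(P,0).round(3),"top z %.3f"%hi,s)
E
```

```text
over slot t39.6 [0.4777 0.1387 0.3242] gap 0.0324 F 30.0 [ 0.   0.4 -0.2]
low t41.2 [0.4773 0.1387 0.2142] gap 0.0321 F 30.0 [-0.2  0.3 -0.1]
opened t42.2 [0.4772 0.1387 0.214 ] gap 0.0877 F 0.0 [-0.1  0.1 -0.5]
clear t43.1 [0.4771 0.1386 0.3228] gap 0.0880 F 0.0 [-0.7 -0.9  0. ]
away t44.4 [0.3502 0.0201 0.4198] gap 0.0880 F 0.0 [-0.5 -0.6 -0.5]
top tall_bottle 0.77 med [ 0.478 -0.151  0.072] top z 0.098 top in tray frame off slot mm [-0.2  2.3], top height should be 0.094
top jar 0.65 med [ 0.489 -0.227  0.056] top z 0.060 top in tray frame off slot mm [-0.1  1.3], top height should be 0.056
top dropper 0.69 med [ 0.465 -0.082  0.059] top z 0.088 top in tray frame off slot mm [-0.   0.6], top height should be 0.086
top square_bottle 0.8 med [0.485 0.204 0.063] top z 0.082 top in tray frame off slot mm [-0.5  0.3], top height should be 0.078
top tube 0.62 med [0.476 0.134 0.095] top z 0.099 top in tray frame off slot mm [-0.7  0.5], top height should be 0.096
top long_tray 0.96 med [ 0.475 -0.144  0.005] top z 0.022 
top short_tray 0.74 med [0.482 0.168 0.005] top z 0.021 
top beake
[... 224 characters left out ...]
094
scene jar 0.76 med [ 0.5   -0.22   0.049] top z 0.062 top in tray frame off slot mm [ 0.4 -0. ], top height should be 0.056
scene dropper 0.62 med [ 0.476 -0.076  0.046] top z 0.085 top in tray frame off slot mm [2.4 0.8], top height should be 0.086
scene square_bottle 0.85 med [0.502 0.217 0.053] top z 0.083 top in tray frame off slot mm [-0.5 -0.5], top height should be 0.078
scene tube 0.61 med [0.487 0.144 0.068] top z 0.101 top in tray frame off slot mm [ 0.1 -0.1], top height should be 0.096
scene long_tray 0.68 med [ 0.495 -0.134  0.011] top z 0.023 
scene short_tray 0.56 med [0.495 0.167 0.009] top z 0.024 
scene beaker none
scene timer 0.81 med [ 0.523 -0.425  0.03 ] top z 0.037
```

View pics/scene5.png

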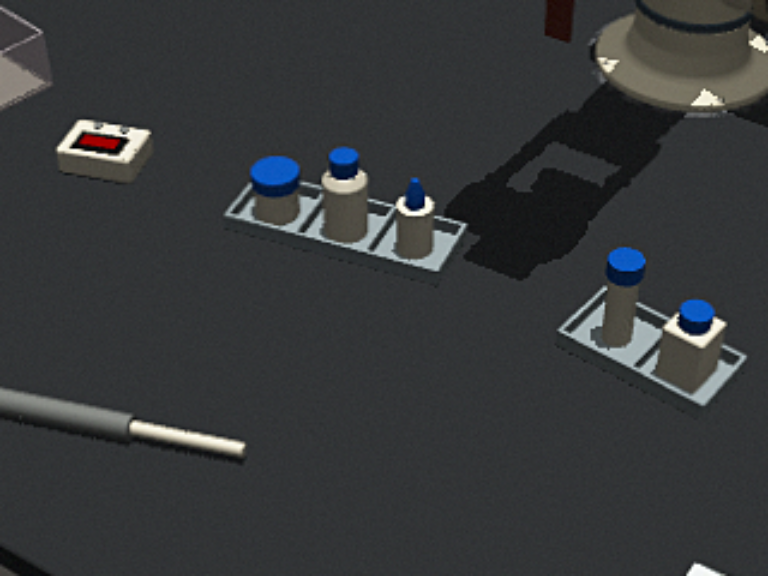

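View pics/top5.png

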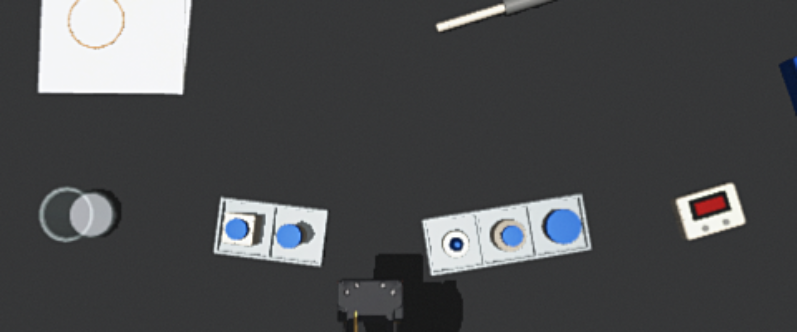

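Both views show all five upright, each within about 2 mm of its compartment centre: jar, tall bottle and dropper at scene (275,190), (345,195) and (415,220), tube and square bottle at (622,300) and (693,345). The beaker, top view (80,214), and the timer (710,210) have not moved. I'll hand the job in.

```bash
python3 -c "
from h import *
print(order.job_done())"
```

```text
the job is handed in; nothing more can be done
None
```

Both kits are made up and the job is handed in: all five items stand upright in their compartments, the beaker and timer are where they were, and it took about 45 s of the 141 s allowed.

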